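# Tap a dish home in a length gauge

## Robot

A 6-joint arm with a two-finger parallel gripper is mounted at the origin on the work surface. World frame = base frame: x ahead of the robot, y to its left, z up, the work surface at z = 0. Lengths are in m, angles in rad, forces in N, time in s.
With the tool pointing down it reaches from about 0.3 to 0.75 m from the base axis. Payload 8.5 kg.
Tool frame: the origin (TCP) lies midway between the tips of the shut fingers; the grasp point (between the pads) lies 19 mm behind it; z points along the fingers, y is the direction in which the jaws open and shut (so a half turn about z gives the same grasp; the last joint's range is limited). The gripper opens to 85 mm and grips with 20 to 120 N. Pads are 22 mm wide; open, the fingers measure 114 mm over their backs; the gripper's body (76 mm by 85 mm) begins 54 mm behind the grasp point. The pads swing forward as they close: fully open they stand 13 mm farther back than shut.
Start: joints at [1.129, 0.381, 1.297, -0, 1.464, -0.215], TCP at [0.124, 0.536, 0.195] pointing down, gripper open.
Joint ranges: [-3.11, 3.11], [-0.89, 2.33], [0.22, 2.48], [-1.42, 4.56], [0.17, 2.85], [-2.88, 2.88]. Speed limits (rad/s): [2.39, 2.39, 3.14, 3.14, 3.14, 3.14].

## Interface

Orientations are given as a unit quaternion [x, y, z, w].
In Python, from workcell import env, claw, inverse_kinematics, snapshot, get_time, get_qpos, get_dq, get_tau, get_eef_pos, get_orientation, get_force, get_ft_torque, get_finger_gap gives the robot as it stands. The module is installed in compiled form; this text tells all that it offers. Calls block until the motion is done:
- env.movep(position, orientation): joint-space move of the TCP to a pose.
- env.move_l(position, speed=0.15, attitude=None, force_limit=None): straight line of the TCP; attitude=None keeps the orientation; speed is the mean speed in m/s. With force_limit (N) it stops when the force on the tool has changed by that much, and returns True; else False.
- env.goto_joints(angles): joint-space move.
- claw.set_gripper(opening): finger opening in m; the grip force is fixed at half the most; returns when the fingers have stopped.
- env.hold(seconds).
- inverse_kinematics(position, orientation): joint angles nearest the present ones, or None.
- snapshot(name): name is "scene" or "side" or "wrist"; returns a dict with "pixels" (384x512x3 uint8, red, green, blue), "intrinsics" (3x3 intrinsics, pixels), "distortion" ([k1, k2, p1, p2, k3] as OpenCV has them; the pictures are not rectified), "T" (4x4, takes a point from camera to world coordinates). Camera axes: x right, y down, z forward; pixel columns grow to the right and rows downward; lengths in m; the calibration is good to about 2 mm. A picture is of the moment at which its call begins. There is no depth.
A pose or a line that the arm cannot do raises env.IKError and nothing moves.
- env.sign_off(): hands the job in, once; it reports no verdict.
Readings, each from a call of its own:
- get_time(): time.
- get_qpos(): joint angles.
- get_dq(): joint speeds.
- get_tau(): joint torques, N m.
- get_eef_pos(): TCP position.
- get_orientation(): TCP orientation.
- get_force(): force on the tool from outside, world axes, zero at the start.
- get_ft_torque(): the same for the moment, N m.
- get_finger_gap(): finger opening in m.
Only numpy, scipy, OpenCV 4.12 (cv2) and the standard library are available. Lean on these libraries where they do the work, as an engineer would, in place of code of your own. Each camera call takes 0.05 s, during which the arm holds its last target.

## Task

The oblong white dish in the length gauge has to be measured: take the wooden tapping block from its tray and, pushing only with that block, nudge the dish along the channel by gentle nudges until it just meets the sprung stop hidden under the hood, without ramming the stop back. Then stand the block upright in its tray again, leaving the dish against the stop and the other ware where it is.

Things in the scene. Friction and masses are not known exactly. Their poses are not given: they have to be found in the camera images.
- gauge: Length gauge fixed to the table: flat metal bed 360 x 132 mm, 12 mm thick, so its top is 12 mm above the table. Origin: centre of the bed's underside; x is the push direction, from the open end to the hood; z up. Two fences, tops 28 mm above the table, run from x = -160 to +50 mm and leave a channel 94 mm wide, 2 mm clear each side of the dish.
- hood_mouth (a point): Middle of the hood's mouth on the bed's top, 50 mm ahead of the gauge's origin. The grey opaque hood covers x = +50 to +180 mm of the gauge: outside 126 mm wide, top 76 mm above the table; its opening is 94 mm wide and its roof's underside 71 mm above the table. The stop is inside, unseen.
- stop_face (a point): Middle of the front face of the hidden stop, a plate 50 mm wide and 24 mm high; 26 mm above the table, axes as the gauge's. It lies on the channel's centre line between x = +85 and +135 mm of the gauge. A spring holds it forward: it stays put under pushes up to 10 N, then gives 1 mm per further 0.8 N, and comes back when let go.
- stop (a joint): How far the stop is pushed back from its rest (m): 0 at rest, positive when pushed in the push direction, at most 0.02.
- dish: Oblong open white ceramic dish 120 (its x, along the channel) x 90 x 32 mm high, walls 6 mm, about 0.3 kg, lying on the bed between the fences. Origin: centre of the underside; x points in the push direction, towards the stop. It needs about 1 to 3 N to slide. Its front edge starts 45 to 120 mm short of the stop.
- dish_front (a point): Middle of the dish's front end face (the end towards the stop), 60 mm ahead of its origin, 16 mm above its underside.
- dish_rear (a point): Middle of the dish's rear end face (the one to push on), 60 mm behind its origin, 16 mm above its underside.
- tapper: Wooden tapping block, an upside-down T, 0.16 kg, 135 mm high: foot 30 (its x) x 60 (its y) x 28 mm high, on its middle an upright handle 24 (x) x 30 (y) mm. Origin: centre of the foot's underside; z up along the handle. Both 60 mm wide faces of the foot, square to x, may push. It stands loose in the tray. Grip it 90 to 110 mm above its underside.
- tray: Square grey open tray fixed to the table, 110 x 110 mm, rim 14 mm high, walls 4 mm, inner floor 4 mm above the table; the block's home. Origin: centre of its underside.
- bowl: Bystander: white bowl 100 mm across, 45 mm high; origin at the centre of its underside.
- mug: Bystander: blue mug 80 mm across, 90 mm high, with a handle; origin at the centre of its underside.
- vase: Bystander: white cylindrical vase 100 mm across, 155 mm high; origin at the centre of its underside.
- saucer: Bystander: white saucer 110 mm across, 18 mm high; origin at the centre of its underside.
- brush: Bystander: small hand brush 160 mm long, with a wooden handle, lying on the table; it lies along its x axis.
- tape: Bystander: empty cardboard tape core 100 mm across, 45 mm high; origin at the centre of its underside.
Not all that is in view belongs to the job. Leave any green look-alike of the tapper alone. What is meant by the tray is not pink, and is the larger of those in its own colour.

How it is judged:
By the outcome, as a careful person would: the job done as asked, in the order asked, and still so for the second after the job is handed in, with the robot touching nothing.
It also fails if it takes over 64 s, if anything falls off the work surface, if the arm or the gripper's body presses on something with over 40 N, if the wrist force passes 120 N, or if a joint passes its speed limit or range.

## Working session

There is one attempt and no reset: what is moved stays moved. The work goes in short steps, each a Python script; the robot and the scene stay as the last script left them, time stands still between calls to the robot, and variables do not carry over. Pictures are saved under pics/ and viewed, and the job is handed in when it is done.

```bash
mkdir -p pics; ls
python3 - <<'E'
from workcell import *
import cv2,pickle
d={}
for n in ("scene","side","wrist"):
    s=snapshot(n); d[n]=s; cv2.imwrite(f"pics/{n}0.png",s["pixels"][...,::-1])
    print(n,s["intrinsics"].round(1).tolist() if hasattr(s["intrinsics"],'round') else s["intrinsics"],s["distortion"],s["T"])
pickle.dump(d,open("s0.pkl","wb"))
print(get_time(),get_orientation(),get_finger_gap(),get_force())
E
```

```text
pics
scene [[358.5, 0.0, 255.2], [0.0, 358.5, 194.2], [0.0, 0.0, 1.0]] [-0.05780041  0.          0.          0.          0.        ] [[-5.74883810e-01  4.89016673e-01 -6.56026905e-01  1.31994252e+00]
 [ 8.18235051e-01  3.43493496e-01 -4.60981149e-01  7.08019730e-01]
 [-8.64926872e-05 -8.01794807e-01 -5.97599431e-01  8.37295245e-01]
 [ 0.00000000e+00  0.00000000e+00  0.00000000e+00  1.00000000e+00]]
side [[441.7, 0.0, 257.6], [0.0, 441.7, 188.4], [0.0, 0.0, 1.0]] [-0.05015555  0.          0.          0.          0.        ] [[-9.90707749e-01 -9.36522981e-02  9.86275967e-02  3.38447431e-01]
 [-1.36007755e-01  6.83326850e-01 -7.17332772e-01  1.12088256e+00]
 [-2.15022400e-04 -7.24081254e-01 -6.89714645e-01  1.03348676e+00]
 [ 0.00000000e+00  0.00000000e+00  0.00000000e+00  1.00000000e+00]]
wrist [[269.3, 0.0, 253.0], [0.0, 269.3, 187.8], [0.0, 0.0, 1.0]] [-0.04636504  0.          0.          0.          0.        ] [[ 0.22482525  0.92566089  0.30431156  0.04501995]
 [ 0.97439791 -0.21309156 -0.07169868  0.55374766]
 [-0.00152243  0.31264022 -0.9498704   0.37419529]
 [ 0.          0.          0.          1.        ]]
0.15 [ 1.13148863e-01  9.93577893e-01 -5.22079511e-04 -1.78691646e-04] 0.08523745521420491 [-0.27670853 -0.04823062 -0.23516513]
```

View pics/scene0.png

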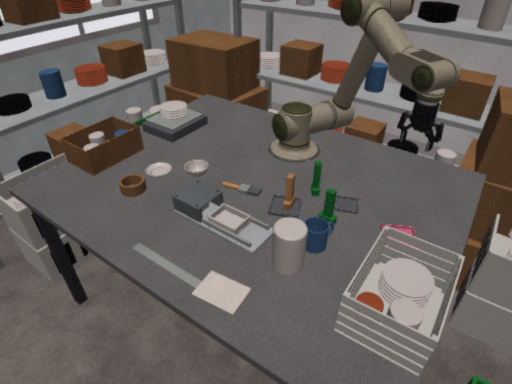

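View pics/side0.png

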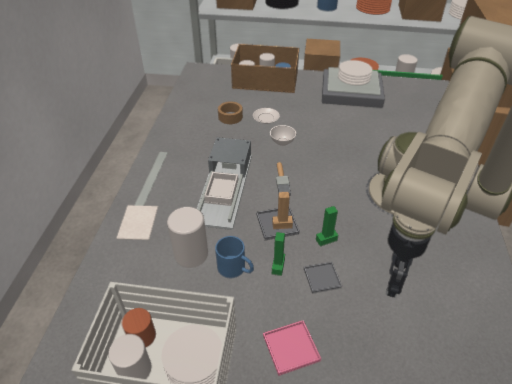

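View pics/wrist0.png

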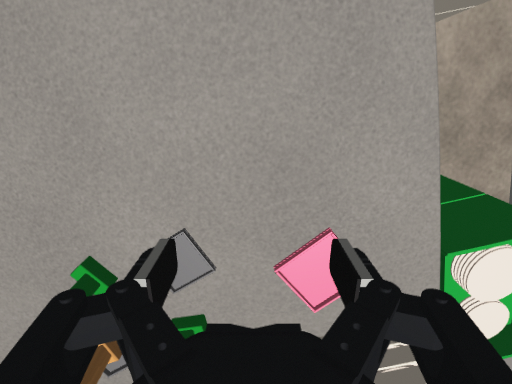

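The side view shows the tapper at about (284,210) in the grey tray at (278,222). The gauge is at (225,180), with the hood at its far end. There are two green look-alikes and smaller grey and pink trays. I'll zoom in next.

```bash
python3 - <<'E'
import cv2
a=cv2.imread("pics/side0.png")[125:285,180:350]; cv2.imwrite("pics/sidez.png",cv2.resize(a,(638,600),interpolation=cv2.INTER_CUBIC))
a=cv2.imread("pics/scene0.png")[150:260,160:350]; cv2.imwrite("pics/scenez.png",cv2.resize(a,(760,440),interpolation=cv2.INTER_CUBIC))
E
cat > h.py <<'E'
import numpy as np,cv2
def rays(s,px):
    px=np.array(px,float).reshape(-1,1,2)
    n=cv2.undistortPoints(px,np.array(s["intrinsics"]),np.array(s["distortion"])).reshape(-1,2)
    d=np.c_[n,np.ones(len(n))]@s["T"][:3,:3].T
    return s["T"][:3,3],d
def onplane(s,px,z):
    o,d=rays(s,px); return o+d*((z-o[2])/d[:,2:3])
def proj(s,P):
    T=np.linalg.inv(s["T"]);r=cv2.Rodrigues(T[:3,:3])[0]
    return cv2.projectPoints(np.array(P,float).reshape(-1,3),r,T[:3,3],np.array(s["intrinsics"]),np.array(s["distortion"]))[0].reshape(-1,2)
E
python3 - <<'E'
from h import *;import pickle
d=pickle.load(open("s0.pkl","rb"))
print(onplane(d["side"],[[278,222],[284,222],[225,180],[232,150],[220,215],[330,240],[278,268],[231,257],[187,240],[322,277],[283,190]],0.0).round(3))
print(onplane(d["scene"],[[286,207],[289,207],[328,218],[316,193]],0.0).round(3))
E
```

```text
[[ 0.402  0.189  0.   ]
 [ 0.383  0.186  0.   ]
 [ 0.604  0.019  0.   ]
 [ 0.609 -0.147  0.   ]
 [ 0.588  0.184  0.   ]
 [ 0.238  0.24   0.   ]
 [ 0.384  0.365  0.   ]
 [ 0.524  0.344  0.   ]
 [ 0.667  0.299  0.   ]
 [ 0.258  0.379  0.   ]
 [ 0.4    0.042  0.   ]]
[[0.4   0.202 0.   ]
 [0.394 0.211 0.   ]
 [0.367 0.359 0.   ]
 [0.257 0.253 0.   ]]
```

View pics/sidez.png

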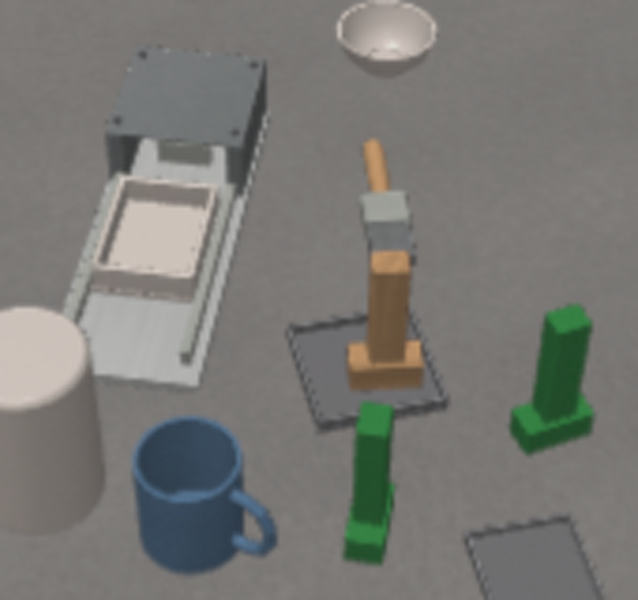

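View pics/scenez.png

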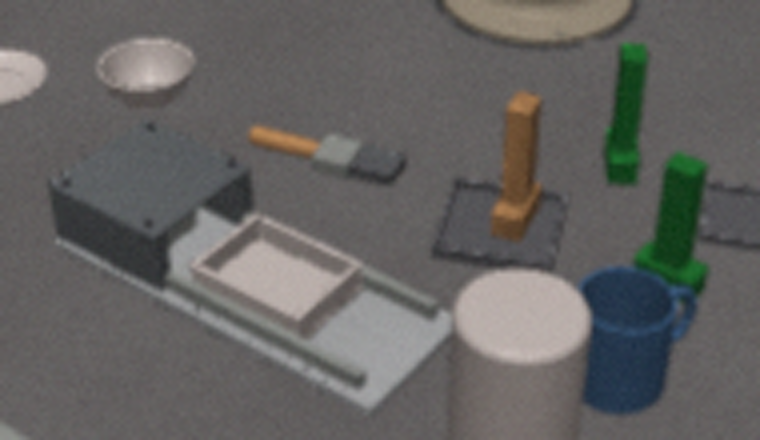

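Run:
```python
from workcell import *
import cv2,pickle,numpy as np
print(inverse_kinematics([.47,.1,.36],[1,0,0,0]),inverse_kinematics([.47,.1,.36],[0,1,0,0]))
for p in ([.39,.19,.13],[.6,.17,.13],[.6,.0,.13]):
  print(inverse_kinematics(p,[1,0,0,0]),inverse_kinematics(p,[0,1,0,0]))
env.movep([.47,.1,.36],[1,0,0,0])
s=snapshot("wrist"); pickle.dump(s,open("w1.pkl","wb")); cv2.imwrite("pics/w1.png",s["pixels"][...,::-1])
s=snapshot("side"); pickle.dump(s,open("side1.pkl","wb"));cv2.imwrite("pics/side1.png",s["pixels"][...,::-1])
print(get_time(),get_eef_pos(),get_force())
```

```text
[-3.73914740e-02  1.87939708e-01  1.10887201e+00 -4.44089210e-16
  1.84478093e+00  1.53340485e+00] [-3.73914740e-02  1.87939708e-01  1.10887201e+00 -4.44089210e-16
  1.84478093e+00 -1.60818780e+00]
[ 1.79063276e-01  2.47001016e-01  1.70946804e+00 -4.44089210e-16
  1.18512360e+00  1.74985960e+00] [ 1.79063276e-01  2.47001016e-01  1.70946804e+00 -4.44089210e-16
  1.18512360e+00 -1.39173305e+00]
[ 8.65475184e-02  5.58696004e-01  1.18566086e+00 -4.44089210e-16
  1.39723579e+00  1.65734385e+00] [ 8.65475184e-02  5.58696004e-01  1.18566086e+00 -4.44089210e-16
  1.39723579e+00 -1.48424881e+00]
[-1.97107166e-01  5.18789046e-01  1.25940852e+00 -4.44089210e-16
  1.36339509e+00  1.37368916e+00] [-1.97107166e-01  5.18789046e-01  1.25940852e+00 -4.44089210e-16
  1.36339509e+00 -1.76790349e+00]
2.3333 [0.46986526 0.10055403 0.35983292] [ 0.48022657 -0.2077801  -0.51289227]
```

View pics/w1.png

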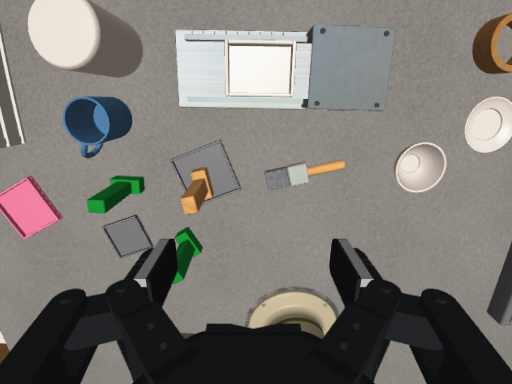

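The wrist view shows everything: the gauge spans x 177–393, y 27–110, the dish is at about (262,68), the hood at (350,68), the tray at (206,170) and the tapper at about (198,190).

Run:
```python
import cv2
a=cv2.imread("pics/w1.png")
cv2.imwrite("pics/w1a.png",cv2.resize(a[15:125,165:405],(800,367),interpolation=cv2.INTER_CUBIC))
cv2.imwrite("pics/w1b.png",cv2.resize(a[130:230,160:260],(600,600),interpolation=cv2.INTER_CUBIC))
```

```text
(no output)
```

View pics/w1a.png

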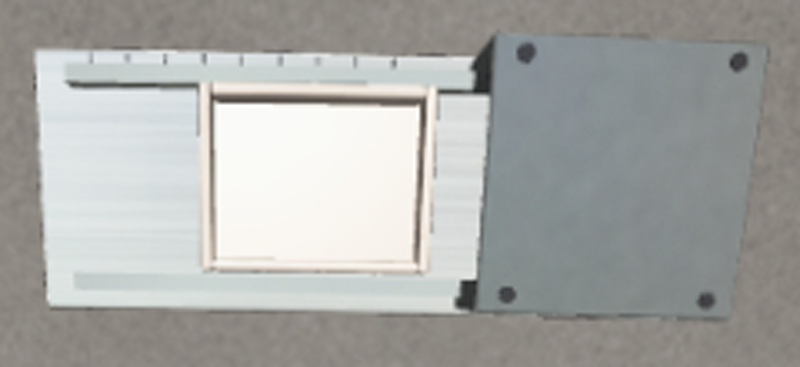

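View pics/w1b.png

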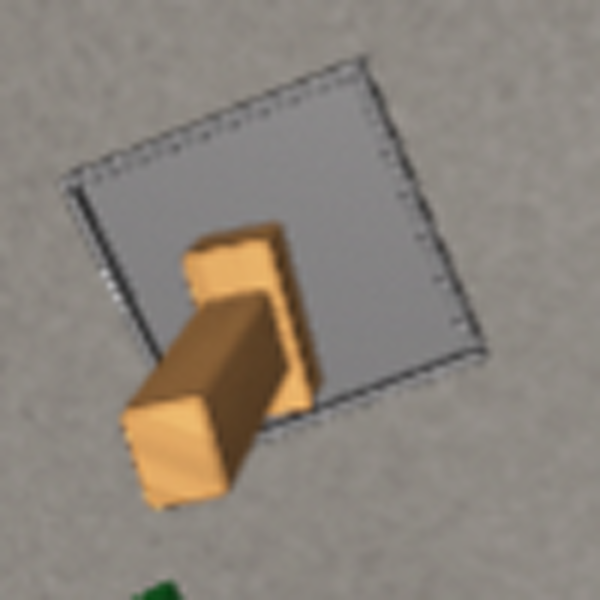

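Run:
```python
from h import *;import pickle
w=pickle.load(open("w1.pkl","rb"))
def A(p,z): return onplane(w,np.array(p)/(800/240)+[165-.35,15-.35],z)
def B(p,z): return onplane(w,np.array(p)/6+[160-.42,130-.42],z)
n=np.linalg.norm
bed=A([[36,50],[49,306]],.012); print("bed",bed.round(4).tolist(),n(bed[0]-bed[1]))
hood=A([[497,34],[767,47],[726,318],[476,308]],.076); print("hood",hood.round(4).tolist(),[n(hood[i]-hood[i-1]).round(4) for i in range(4)])
ax=(hood[1]+hood[2]-hood[0]-hood[3])/2; c=(bed[0]+bed[1])/2; hf=(hood[1]+hood[2])/2; v=hf-c
print("len",n(v[:2]),"yaw",np.arctan2(v[1],v[0]),np.arctan2(ax[1],ax[0]),"origin",(c+hf)/2)
ye=bed[1]-bed[0];print("bed end perp yaw",np.arctan2(ye[1],ye[0])+0)
d=A([[200,84],[437,88],[430,271],[203,270]],.044); print("dish",d.round(4).tolist(),[n(d[i]-d[i-1]).round(4) for i in range(4)])
dc=d.mean(0);print("dish c",dc); v=d[1]+d[2]-d[0]-d[3];print("dish yaw",np.arctan2(v[1],v[0]))
t=B([[124,412],[208,396],[230,490],[155,507]],.139);print("handle top",t.round(4).tolist(),[n(t[i]-t[i-1]).round(4) for i in range(4)],t.mean(0))
f=B([[184,252],[270,238],[314,408]],.032);print("foot",f.round(4).tolist(),n(f[0]-f[1]),n(f[1]-f[2]),"c",(f[0]+f[2])/2)
e=f[2]-f[1];print("tapper y dir",np.arctan2(e[1],e[0]))
e=f[1]-f[0];print("tapper x dir",np.arctan2(e[1],e[0]))
r=B([[68,180],[362,60],[486,350]],.014);print("tray",r.round(4).tolist(),n(r[0]-r[1]),n(r[1]-r[2]),"c",(r[0]+r[2])/2)
e=r[1]-r[2];print("tray dir",np.arctan2(e[1],e[0]))
```

```text
bed [[0.6679, 0.2369, 0.012], [0.537, 0.2395, 0.012]] 0.13091532679577955
hood [[0.6603, 0.0074, 0.076], [0.6577, -0.1199, 0.076], [0.5344, -0.1166, 0.076], [0.5378, 0.0102, 0.076]] [np.float64(0.1226), np.float64(0.1273), np.float64(0.1233), np.float64(0.1269)]
len 0.356508043094311 yaw -1.5889951578442463 -1.5950077242230203 origin [0.59924966 0.059991   0.044     ]
bed end perp yaw 3.121399175002952
dish [[0.6447, 0.1477, 0.044], [0.6432, 0.0295, 0.044], [0.5556, 0.0293, 0.044], [0.5558, 0.1485, 0.044]] [np.float64(0.0889), np.float64(0.1181), np.float64(0.0876), np.float64(0.1192)]
dish c [0.59982247 0.08875952 0.044     ]
dish yaw -1.5780936856334289
handle top [[0.3999, 0.2161, 0.139], [0.4044, 0.1934, 0.139], [0.3775, 0.1892, 0.139], [0.3724, 0.21, 0.139]] [np.float64(0.0281), np.float64(0.0232), np.float64(0.0272), np.float64(0.0213)] [0.38855858 0.20215619 0.139     ]
foot [[0.4152, 0.2227, 0.032], [0.4199, 0.1944, 0.032], [0.3612, 0.1828, 0.032]] 0.028699193566858523 0.05982812470634657 c [0.38819621 0.20276846 0.032     ]
tapper y dir -2.947147253985742
tapper x dir -1.406443334094527
tray [[0.4351, 0.2641, 0.014], [0.4747, 0.1647, 0.014], [0.3758, 0.1258, 0.014]] 0.10701012990511732 0.10632722215047882 c [0.40546653 0.19493028 0.014     ]
tray dir 0.3748417613266338
```

```bash
cat >> h.py <<'E'
def Q(yaw): # tool y axis direction (world yaw), tool down
    a=yaw+np.pi/2
    return [np.cos(a/2),np.sin(a/2),0,0]
E
python3 - <<'E'
from workcell import *
from h import *
import pickle
env.movep([.3884,.2025,.20],Q(-1.385))
env.move_l([.3884,.2025,.085],speed=.1,force_limit=8)
print(get_time(),get_eef_pos())
claw.set_gripper(0.0)
print(get_time(),get_finger_gap(),get_force())
env.move_l([.3884,.2025,.125],speed=.08)
env.hold(.2)
for n in ("side","scene"):
    s=snapshot(n);a=s["pixels"][...,::-1]
    a=a[100:300,180:400] if n=="side" else a[110:260,160:385]
    cv2.imwrite(f"pics/{n}2.png",cv2.resize(a,None,fx=3,fy=3,interpolation=cv2.INTER_CUBIC))
print(get_time(),get_finger_gap(),get_force(),get_ft_torque(),get_eef_pos())
E
```

```text
4.475 [0.38873025 0.20255314 0.08544685]
5.0667 0.022454960386258428 [1.55397079 0.57138897 3.66067276]
6.0167 0.02268237499736576 [-0.71674884 -0.55363049 -0.84077535] [0.03143676 0.03839046 0.0393757 ] [0.38826162 0.20244245 0.12469124]
```

View pics/side2.png

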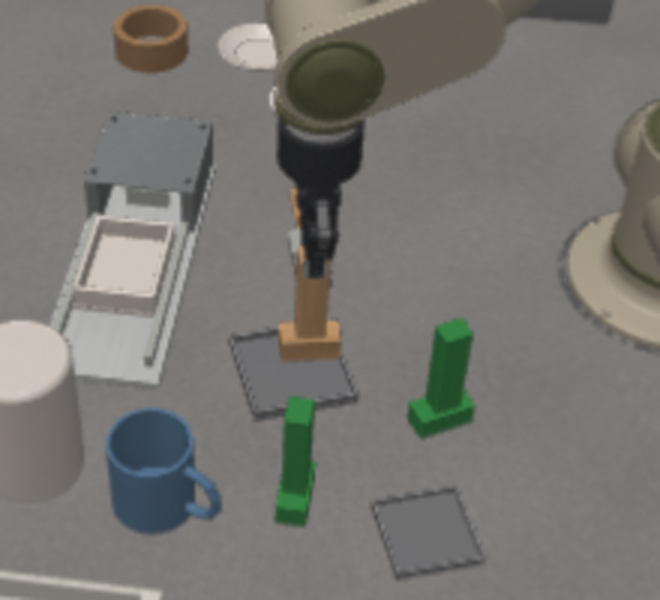

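View pics/scene2.png

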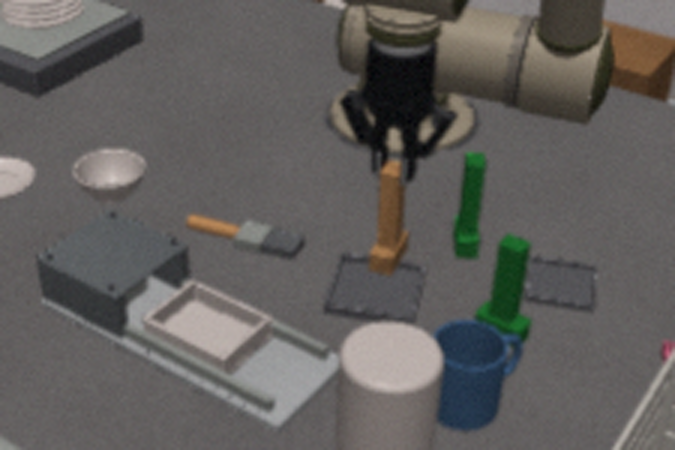

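Block lifted upright and in line with the gripper; the ware is untouched. Next I'll carry it to the bed behind the dish and start the first push.

```bash
cat >> h.py <<'E'
YAW=-1.589
def L(y,z): return [.5995+.0185*(y-.06),y,z]
E
python3 - <<'E'
from workcell import *
from h import *
import pickle
env.move_l([.3884,.2025,.21],speed=.15)
env.move_l(L(.19,.21),speed=.2,attitude=Q(YAW))
env.move_l(L(.19,.115),speed=.12)
print(get_time(),env.move_l(L(.19,.0975),speed=.04,force_limit=5))
env.hold(.3)
f=[]
for i in range(10): f.append(get_force()); env.hold(.02)
print(np.mean(f,0),np.std(f,0),get_eef_pos(),get_time())
s=snapshot("wrist");cv2.imwrite("pics/w3.png",s["pixels"][...,::-1]);pickle.dump(s,open("w3.pkl","wb"))
s=snapshot("scene");cv2.imwrite("pics/scene3.png",cv2.resize(s["pixels"][130:260,140:340,::-1],None,fx=4,fy=4,interpolation=cv2.INTER_CUBIC))
E
```

```text
8.8917 False
[-0.06060835 -0.16237943 -1.75374934] [0.47516529 0.30842762 0.3894854 ] [0.60192937 0.18999771 0.097586  ] 9.9417
```

View pics/w3.png

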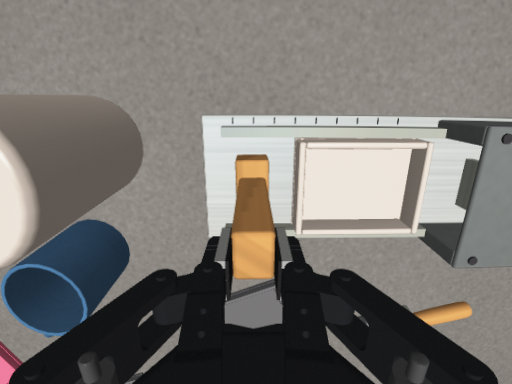

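View pics/scene3.png

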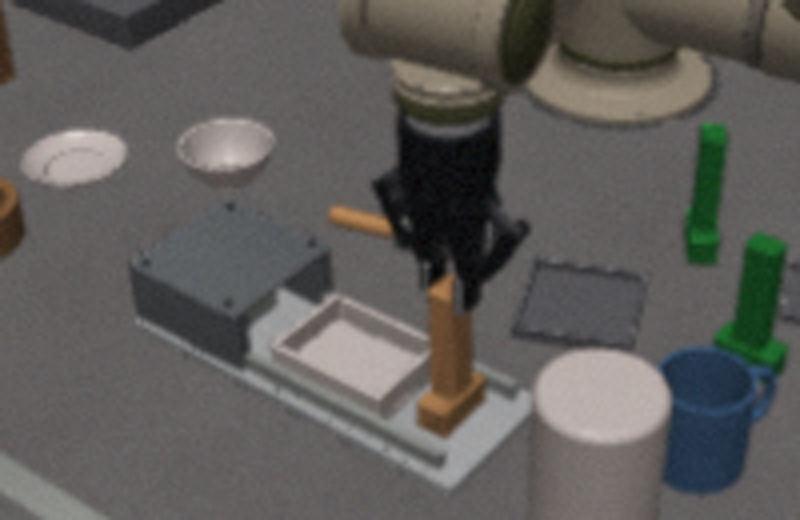

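The wrist view shows the block at about (253,200), in the channel behind the dish, whose rear edge is at x≈298. The foot is clear of both fences. Pushing now.

Run:
```python
from workcell import *
from h import *
def rep(r): 
    f=np.mean([get_force() for _ in range(8)],0); p=get_eef_pos(); print(r,round(get_time(),2),p.round(4),f.round(2))
r=env.move_l(L(.166,.0975),speed=.03,force_limit=6);rep(r)
r=env.move_l(L(.150,.0975),speed=.012,force_limit=6);rep(r)
if not r:
    r=env.move_l(L(.125,.0975),speed=.012,force_limit=6);rep(r)
s=snapshot("side");cv2.imwrite("pics/side4.png",cv2.resize(s["pixels"][125:245,170:320,::-1],None,fx=4,fy=4,interpolation=cv2.INTER_CUBIC))
s=snapshot("wrist");cv2.imwrite("pics/w4.png",s["pixels"][...,::-1])
```

```text
False 10.99 [0.6015 0.1661 0.0975] [-0.78 -0.06 -0.87]
False 12.47 [0.6012 0.15   0.0975] [-0.03  1.3  -1.39]
False 14.71 [0.6007 0.125  0.0975] [-1.28  1.1  -1.62]
```

View pics/w4.png

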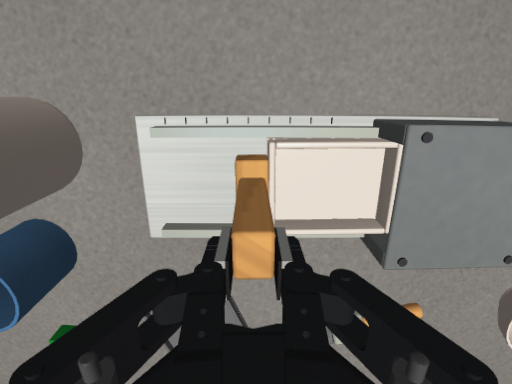

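Run:
```python
from workcell import *
from h import *
y=.125
while y>.056:
    y-=.005
    r=env.move_l(L(y,.0975),speed=.006,force_limit=4.5)
    p=get_eef_pos(); f=[]
    for _ in range(6): f.append(get_force()); env.hold(.01)
    f=np.mean(f,0); print(r,round(get_time(),2),p.round(4),f.round(2))
    if r or f[1]>4: break
```

```text
False 15.84 [0.6006 0.1199 0.0975] [ 0.19  0.99 -1.81]
False 16.88 [0.6005 0.1149 0.0975] [-0.25  1.35 -1.77]
False 17.91 [0.6004 0.1099 0.0975] [ 0.18  1.17 -1.33]
True 18.62 [0.6002 0.1072 0.0972] [ 0.55  1.6  -0.33]
```

Stopped by the force limit, but the force has since fallen to 1.6 N, so this could be a noise spike or the stop. I'll probe again.

Run:
```python
from workcell import *
from h import *
print(get_eef_pos(),np.mean([get_force() for _ in range(10)],0).round(2))
y0=get_eef_pos()[1]
for k in range(4):
    r=env.move_l(L(y0-.0015*(k+1),.0975),speed=.004,force_limit=4.5)
    p=get_eef_pos(); f=[]
    for _ in range(8): f.append(get_force()); env.hold(.01)
    f=np.array(f); print(r,round(get_time(),2),p.round(4),f.mean(0).round(2),f[:,1].round(1))
    if f.mean(0)[1]>4: break
```

```text
[0.59999004 0.10718844 0.09690802] [ 1.05  2.51 -1.01]
False 19.31 [0.6001 0.1064 0.0972] [ 0.53  5.72 -2.33] [5.2 6.  5.9 5.8 6.3 6.  4.8 5.7]
```

Run:
```python
from workcell import *
from h import *
import pickle
d=pickle.load(open("s0.pkl","rb"))
P=onplane(d["side"],np.array([[162,160],[211,164]])/3.752+[180-.37,125-.37],.014)
P2=onplane(d["side"],np.array([[162,143],[211,145]])/3.752+[180-.37,125-.37],.038)
print(P.round(4),P2.round(4)) 
s=snapshot("side");pickle.dump(s,open("side5.pkl","wb"));cv2.imwrite("pics/side5.png",cv2.resize(s["pixels"][125:225,180:280,::-1],None,fx=6,fy=6,interpolation=cv2.INTER_CUBIC))
s=snapshot("wrist");pickle.dump(s,open("w5.pkl","wb"));cv2.imwrite("pics/w5.png",s["pixels"][...,::-1])
cv2.imwrite("pics/side0z.png",cv2.resize(d["side"]["pixels"][125:225,180:280,::-1],None,fx=6,fy=6,interpolation=cv2.INTER_CUBIC))
```

```text
[[ 0.6203 -0.0299  0.014 ]
 [ 0.5737 -0.0305  0.014 ]] [[ 0.6183 -0.0265  0.038 ]
 [ 0.5728 -0.0299  0.038 ]]
```

View pics/side0z.png

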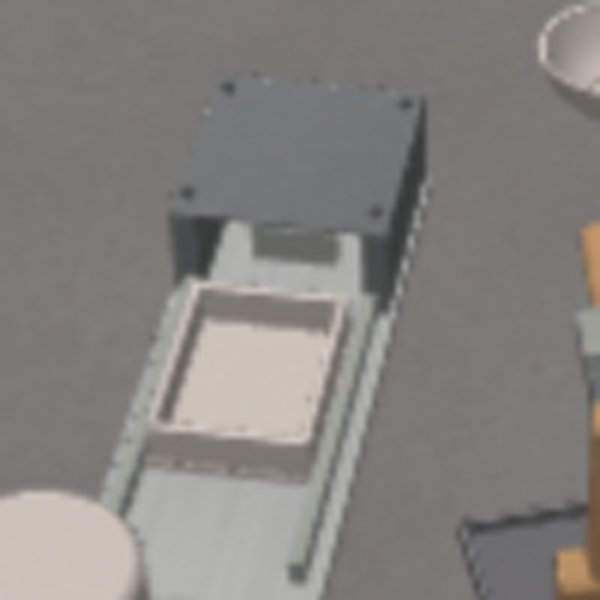

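View pics/side5.png

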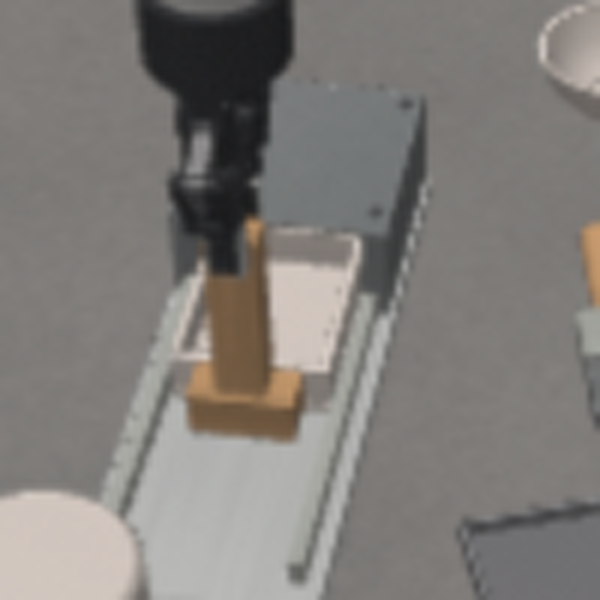

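View pics/w5.png

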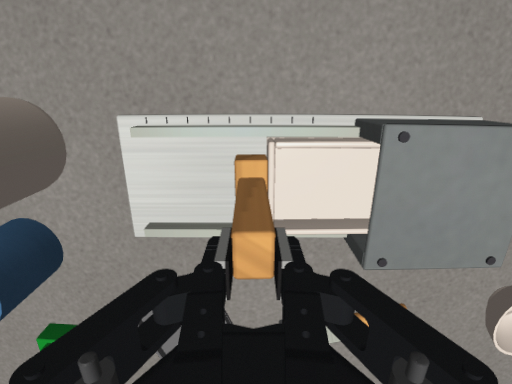

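The side view shows the stop plate (pre-push, y≈−0.029, gauge x≈+0.089). The dish's front, from the block's position, is now at y≈−0.0286, so the two agree. The 5.7 N reading is real contact and below the 10 N yield. Backing off and returning the block, a little nearer the tray's centre.

Run:
```python
from workcell import *
from h import *
import pickle
env.move_l(L(.112,.0975),speed=.015)
env.move_l(L(.150,.0975),speed=.06)
env.move_l(L(.155,.21),speed=.12)
s=snapshot("wrist");pickle.dump(s,open("w6.pkl","wb"));cv2.imwrite("pics/w6.png",s["pixels"][...,::-1])
q=Q(-1.385)
env.move_l([.403,.197,.21],speed=.15,attitude=q)
env.move_l([.403,.197,.10],speed=.1)
env.hold(.2)
r=env.move_l([.403,.197,.0835],speed=.012,force_limit=3)
env.hold(.2)
print(r,get_time(),get_eef_pos(),np.mean([get_force() for _ in range(8)],0),get_ft_torque())
s=snapshot("side");cv2.imwrite("pics/side6.png",cv2.resize(s["pixels"][125:275,180:350,::-1],None,fx=4,fy=4,interpolation=cv2.INTER_CUBIC))
```

```text
True 26.175 [0.40296651 0.19707761 0.08527572] [-0.92350058  0.45438497  5.36533308] [ 0.04111781  0.12126736 -0.03100457]
```

View pics/side6.png

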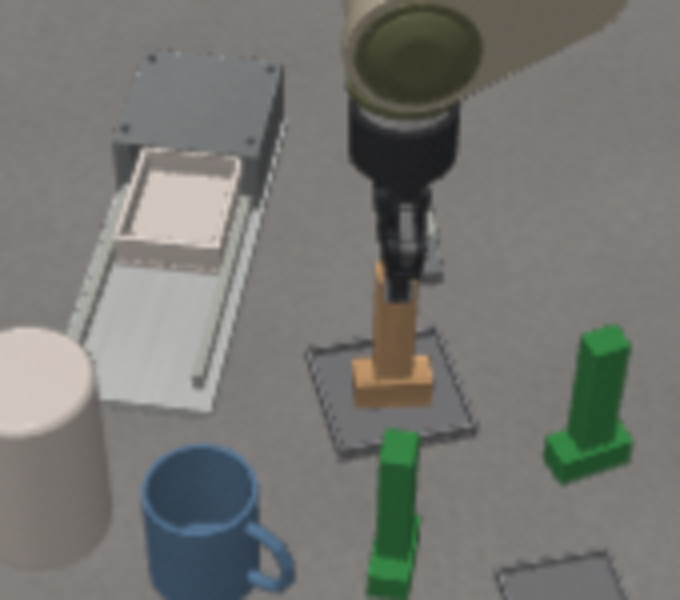

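View pics/w6.png

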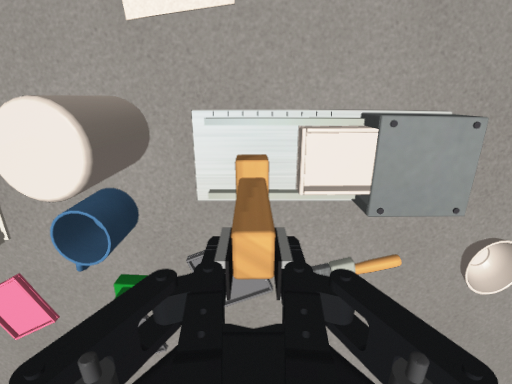

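The block is resting on the tray floor at its grasp height, and the dish stays under the hood. Releasing and checking.

Run:
```python
from workcell import *
from h import *
import pickle
claw.set_gripper(.085)
env.move_l([.403,.197,.20],speed=.08)
env.movep([.47,.1,.36],[1,0,0,0])
env.hold(.3)
s=snapshot("wrist");pickle.dump(s,open("w7.pkl","wb"));cv2.imwrite("pics/w7.png",s["pixels"][...,::-1])
cv2.imwrite("pics/w7a.png",cv2.resize(s["pixels"][15:125,165:405,::-1],(800,367),interpolation=cv2.INTER_CUBIC))
s=snapshot("side");cv2.imwrite("pics/side7.png",s["pixels"][...,::-1])
print(get_time())
```

```text
29.65
```

View pics/w7.png

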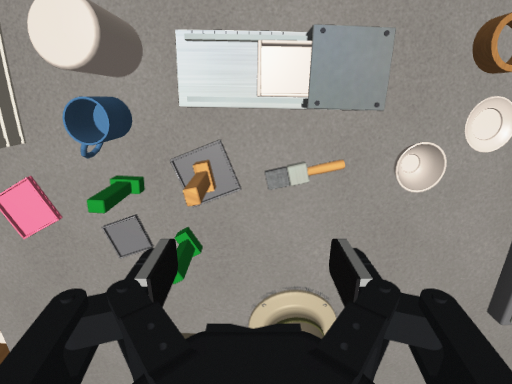

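View pics/w7a.png

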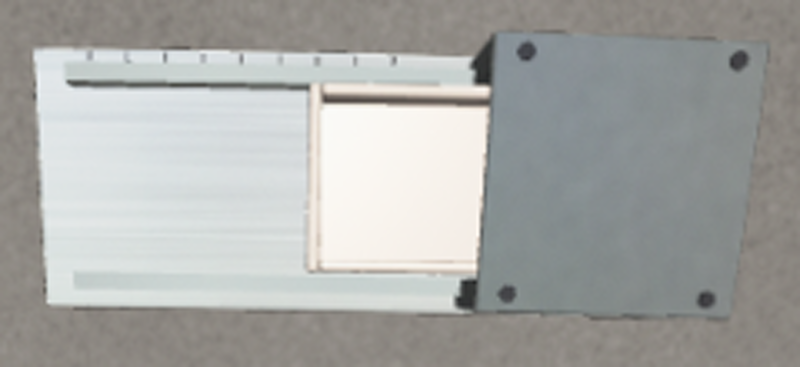

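View pics/side7.png

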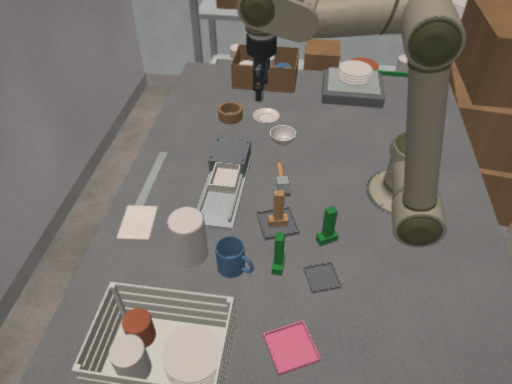

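Run:
```python
from h import *;import pickle
for f,px in(("w1",[[200,84],[203,270]]),("w7",[[309,84],[309,271]])):
    w=pickle.load(open(f+".pkl","rb"))
    print(onplane(w,np.array(px)/(800/240)+[165-.35,15-.35],.044).round(4))
d=pickle.load(open("s0.pkl","rb"))["side"]
for y in (-.024,-.027,-.030,-.033): # stop face bottom/top predicted in side0z
    print(y,((proj(d,[[.6005,y,.014],[.6005,y,.038]])-[180,125]+.42)*6).round(0).tolist())
```

```text
[[0.6447 0.1477 0.044 ]
 [0.5558 0.1485 0.044 ]]
[[0.6442 0.0933 0.044 ]
 [0.5549 0.0928 0.044 ]]
-0.024 [[291.0, 266.0], [289.0, 234.0]]
-0.027 [[292.0, 262.0], [290.0, 231.0]]
-0.03 [[293.0, 259.0], [291.0, 228.0]]
-0.033 [[294.0, 256.0], [292.0, 225.0]]
```

```bash
python3 -c "
from workcell import *
env.sign_off(); print(get_time())"
```

```text
the job is handed in; nothing more can be done
the job is handed in; nothing more can be done
```

The job is handed in at about 30 s of the 64 s allowed. The dish is against the stop, and the block stands upright in its tray again.

**Pushing:** I took the wooden block from the tray and slid the dish about 55 mm, with about 1.2 N on the tool each time it paused. It was pushed first in two slow moves, then in 5 mm nudges. A last, slower nudge brought a steady 5.7 N, which is below the 10 N at which the stop gives way. I then backed off and put the block back, slightly nearer the middle of the tray than where it started.

**Last checks:**
- **Dish at the stop:** The final picture puts the dish's front at y ≈ −0.027 m. The block's position at contact gives −0.0286 m. The stop plate, just visible under the hood in the side view, lies at about −0.027 to −0.030 m. These agree to within about 2 mm, which is the calibration limit.
- **One doubtful reading:** The first time the force limit tripped, the force fell back to 1.6 N. The next nudge gave the steady 5.7 N, so I took the dish to be at the stop. The stop's own travel cannot be read directly.
- **Other ware:** In the final pictures the block is upright in the large grey tray, and the other ware and the green look-alikes look unmoved.

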